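# Set the jig slide half open on its stop pin

### The job

A lock cylinder is waiting on the bench in front of one of the two lanes of the jig. Get that lane ready for loading: with a fingertip push its sprung slide away from you by the upright tab, well past its stop pin, then let it go so that it springs back and stays held half open by the pin. Do not pinch the tab, leave the other lane's slide closed, and leave the cylinder and the other loose things where they are.

Things in the scene. Friction and masses are not known exactly. Their poses are not given: they have to be found in the camera images.
- jig: Twin-slide lock cylinder jig screwed to the bench: aluminium plate 205 x 196 x 12 mm, two equal lanes at y = +50 mm (left) and -50 mm (right). Origin: on the bench under the plate (x -100 to +105 mm). Its x axis points away from the robot, give or take 0.4 rad: both slides are pushed along +x. Near to far in a lane: fixed jaw (x -86 to -50 mm, top z 45 mm), slide with tab, bridge with stop pin, end block.
- lock_cylinder: The waiting lock cylinder, a grey-metal double profile cylinder 26 x 73 x 17 mm lying on the bench crosswise in front of one lane, at that lane's bay (within 15 mm of it); loose. Origin: centre of its underside, long axis y.
- tube: Small plastic tube with a dark cap, 24 mm in diameter, 66 mm high, standing on the bench in the bay of the other lane; loose, tips easily. Origin: centre of its underside.
- oil_bottle: Small dropper bottle, 33 mm in diameter, 102 mm high, standing to the right of the jig; loose. Origin: centre of its underside.
- pliers: Combination pliers 49 x 158 x 11 mm lying to the right of the jig, long axis y; loose. Origin: centre of its underside.
- left_slide (a joint): Travel of the left slide in m along jig +x: 0 = closed (start), 0.026 = resting half open on the stop pin, 0.046 = rigid end stop. A spring returns it (3.2 N at 0 to 7 N at the end; damping 12 N s/m); passing under the pin at 0.008 to 0.027 adds about 1 N. Past 0.029 the pin has dropped in: let go, the slide returns by itself to 0.026 and stays. Let go sooner, it runs shut.
- left_tab_front (a point): Near face of the left slide's upright tab, mid width, 79 mm above the bench; moves with the slide (closed: jig x -45, y +50 mm). Tab: steel plate 36 mm wide, 14 mm thick, standing free from z = 45 mm (jaw's top) to 96 mm; a fingertip lowered before it, over the jaw, pushes this face. Its near 7 mm are left_tab_near, its far 7 mm left_tab_far: fingers pressing on both are pinching.
- left_stop (a point): Axis of the left lane's stop pin at its foot, 36 mm above the bench, jig x = +45 mm; it rises about 6 mm with the pin. The upright sprung pin sits in a grey bridge (x 37 to 53 mm, top z = 65 mm), with a round head 19 mm in diameter up to z = 78 mm. It works by itself; it needs no touching.
- left_bay (a point): Bay of the left lane: point on the bench in front of the jig, at x = -135 mm, y = +50 mm in the jig's frame.
- right_slide (a joint): Travel of the right slide in m along jig +x: 0 = closed (start), 0.026 = resting half open on the stop pin, 0.046 = rigid end stop. A spring returns it (3.2 N at 0 to 7 N at the end; damping 12 N s/m); passing under the pin at 0.008 to 0.027 adds about 1 N. Past 0.029 the pin has dropped in: let go, the slide returns by itself to 0.026 and stays. Let go sooner, it runs shut.
- right_tab_front (a point): Near face of the right slide's upright tab, mid width, 79 mm above the bench; moves with the slide (closed: jig x -45, y -50 mm). Tab: steel plate 36 mm wide, 14 mm thick, standing free from z = 45 mm (jaw's top) to 96 mm; a fingertip lowered before it, over the jaw, pushes this face. Its near 7 mm are right_tab_near, its far 7 mm right_tab_far: fingers pressing on both are pinching.
- right_stop (a point): Axis of the right lane's stop pin at its foot, 36 mm above the bench, jig x = +45 mm; it rises about 6 mm with the pin. The upright sprung pin sits in a grey bridge (x 37 to 53 mm, top z = 65 mm), with a round head 19 mm in diameter up to z = 78 mm. It works by itself; it needs no touching.
- right_bay (a point): Bay of the right lane: point on the bench in front of the jig, at x = -135 mm, y = -50 mm in the jig's frame.
Not all that is in view belongs to the job. What is shaped like the lock_cylinder but blue is not meant. Leave any blue look-alike of the tube alone.

How it is judged:
By the outcome, as a careful person would: the job done as asked, in the order asked, and still so for the second after the job is handed in, with the robot touching nothing.
It also fails if it takes over 32 s, if anything falls off the work surface, if the arm or the gripper's body presses on something with over 40 N, if the wrist force passes 120 N, or if a joint passes its speed limit or range.

### The arm

A 7-joint arm with a two-finger parallel gripper is mounted at the origin on a cart in front of the work surface, level with it; the furniture and walls round the work are solid. World frame = base frame: x ahead of the robot, y to its left, z up, the work surface at z = 0. Lengths are in mm, angles in degrees, forces in N, time in s.
With the tool pointing down it reaches from about 425 to 875 mm from the base axis. Payload 9.9 kg.
Tool frame: the origin (TCP) lies on the mounting face of the last link; the fingertips stand 173 mm ahead of it and the grasp point (between the pads) lies 155 mm ahead of it (finger_overhang is the distance from the TCP to the fingertips, in mm); z points along the fingers, y is the line along which they close (so a half turn about z gives the same grasp; the last joint's range is limited). The gripper opens to 85 mm and grips with 20 to 120 N. Pads are 22 mm wide; open, the fingers measure 114 mm over their backs; the gripper's body (76 mm by 85 mm) begins 54 mm behind the grasp point. The pads swing forward as they close: fully open they stand 13 mm farther back than shut.
Start: joints at [-68.342, 32.985, 1.427, 82.34, -0.859, 64.687, -3.237], TCP at [300.749, 604.305, 404.689] pointing down, gripper open.
Joint ranges: [-157.87, 157.87], [-19.46, 123.44], [-87.15, 90], [11.01, 140.99], [-62.26, 242.26], [9.8, 113.94], [-161.44, 161.44]. Speed limits (degrees/s): [127.2, 127.2, 172.46, 172.46, 180, 180, 180].

### API

Orientations are given as [roll, pitch, yaw] about the fixed x, y, z axes, in that order (R = Rz(yaw) Ry(pitch) Rx(roll)).
In Python, from bench import state, camera, job_done, finger_overhang gives the robot as it stands.
- The arm moves only by the tool play_rows, never from a script. Its argument "targets" is a list of rows, each a list of 3 entries, a list of its own where there are three numbers: the shift along the world's x, y, z in mm, then the turn about the world's z in rad, then the gripper command: -1 is fully open, 1 is shut, values between are in proportion. A call has exactly 8 rows; each row is the pose to reach, as a shift and turn from the pose commanded when the call began; what a row does not reach only later rows make up. A row lasts 1/10 s, in which the tool goes at most 50 mm and 8.59 degrees, less where a joint would pass 70% of its speed; a pose out of reach is approached as far as the arm can. A call with a gripper value outside its range is refused whole. The fingers move at their own pace and stop on an object; "newtons" is the grip in N (left out, the last holds). Time passes only in rows, so rows that repeat a pose let the fingers close, or fill a call up. It gives the time, the measured TCP pose, the force, the opening and the grip force at its end, in the units of the state.
- state(): the state, without advancing time (a new reading comes with each control period).
- camera(name): name is "scene" or "side" or "wrist"; returns a dict with "frame" (384x512x3 uint8, blue, green, red), "fx", "fy", "cx", "cy" (pixels), "D" ([k1, k2, p1, p2, k3] as OpenCV has them; the pictures are not rectified), "extrinsics" (4x4, takes a point from camera to world coordinates); the wrist camera has in their place "T_tool_cam" (4x4, takes a point from camera to tool coordinates, whose origin is the TCP and whose axes are the flange's). Camera axes: x right, y down, z forward; pixel columns grow to the right and rows downward; lengths in mm; the calibration is good to about 2 mm. A picture is of the moment at which its call begins: read the wrist's pose just before it. There is no depth.
- job_done(): hands the job in; it is judged then, once.
The state is a dict: "time_s": time; "joint_positions": joint angles; "qvel": joint speeds; "joint_efforts": joint torques, N m; "tcp_pos": TCP position; "tcp_rot": TCP orientation; "force": force on the tool from outside, world axes, zero at the start; "moment": the same for the moment, N m; "finger_gap": opening from 0.0 (shut) to 1.0 (fully open); "finger_force": force on a finger pad.
Only numpy, scipy, OpenCV 4.12 (cv2) and the standard library are available. Lean on these libraries where they do the work, as an engineer would, in place of code of your own. Each camera call takes 0.05 s, during which the arm holds its last target. There are 200 camera calls.

## Working session

There is one attempt and no reset: what is moved stays moved. The work goes in short steps, Python scripts to look and compute and a tool call to move; the robot and the scene stay as the last step left them, time stands still between calls to the robot, and variables do not carry over. Pictures are saved under pics/ and viewed, at most 10 in all, crops included, and the job is handed in when it is done.

Besides the shell and the picture viewer there is one more tool, called after ">>>" as a command line: name --argument value ..., lists and objects as JSON in quotes. play_rows: Moves the arm, as the interface text tells. Its arguments: {"type":"object","properties":{"targets":{"type":"array"},"newtons":{"type":"number"}},"required":["targets"]}

```bash
mkdir -p pics; python3 - <<'E'
from bench import *
import cv2,pickle
s=state();print({k:s[k] for k in('time_s','tcp_pos','tcp_rot','finger_gap','force')},finger_overhang)
d={n:camera(n) for n in('scene','side')}
pickle.dump(d,open('c.pkl','wb'))
for n in d: cv2.imwrite(f'pics/{n}1.png',cv2.resize(d[n]['frame'],(800,600),interpolation=cv2.INTER_CUBIC))
E
```

```text
{'time_s': 0.0, 'tcp_pos': array([300.63439407, 604.1513617 , 403.83724632]), 'tcp_rot': array([-1.79901925e+02,  1.13376816e-03,  1.53542859e+02]), 'finger_gap': 1.0004135876188052, 'force': array([ 0.35433983, -0.03154983,  1.07497602])} 173.4
```

View pics/scene1.png

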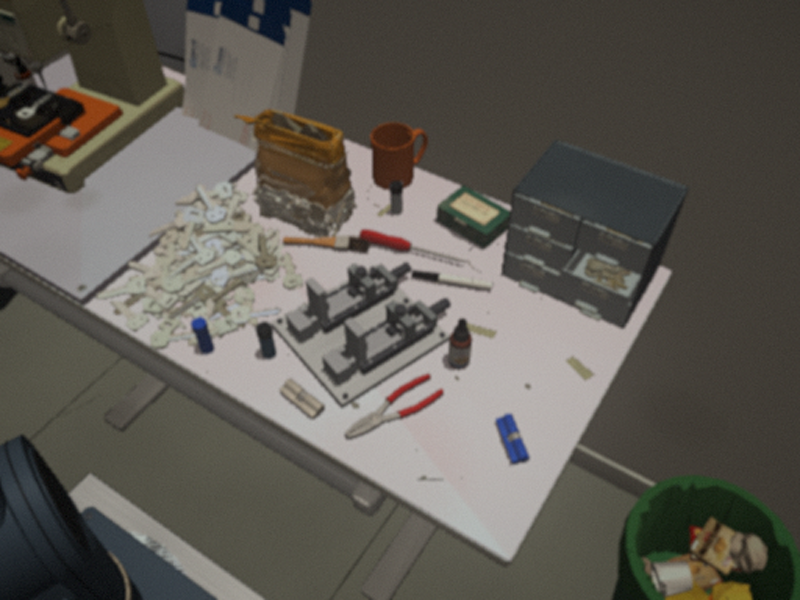

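View pics/side1.png

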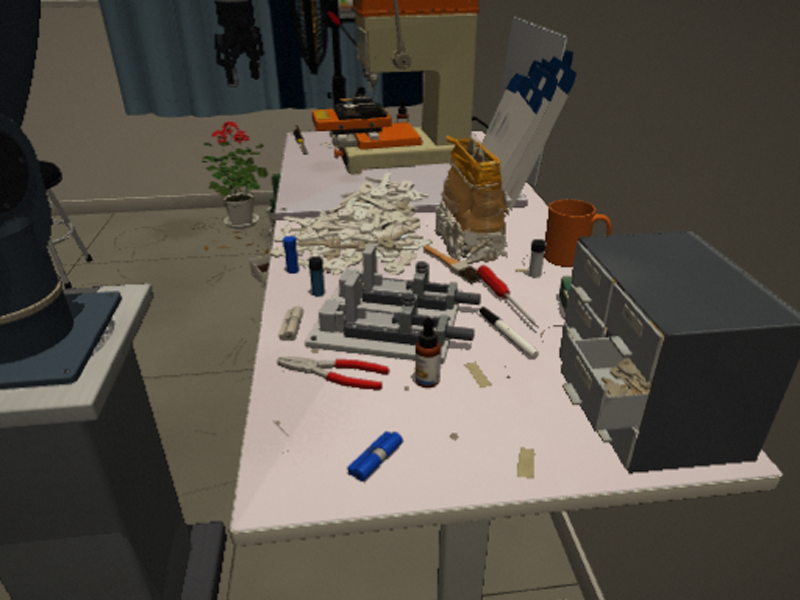

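The scene view has the grey cylinder at (302,397), in front of the near (right) lane. The dark-capped tube is at (265,340), in front of the left lane. So the right lane is the target, and I'll enlarge the jig.

```bash
python3 - <<'E'
import cv2,pickle
d=pickle.load(open('c.pkl','rb'))
for n,(x,y,w,h) in {'scene':(160,160,140,105),'side':(165,145,160,120)}.items():
    cv2.imwrite(f'pics/{n}2.png',cv2.resize(d[n]['frame'][y:y+h,x:x+w],(800,600),interpolation=cv2.INTER_CUBIC))
E
```

```text
(no output)
```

View pics/scene2.png

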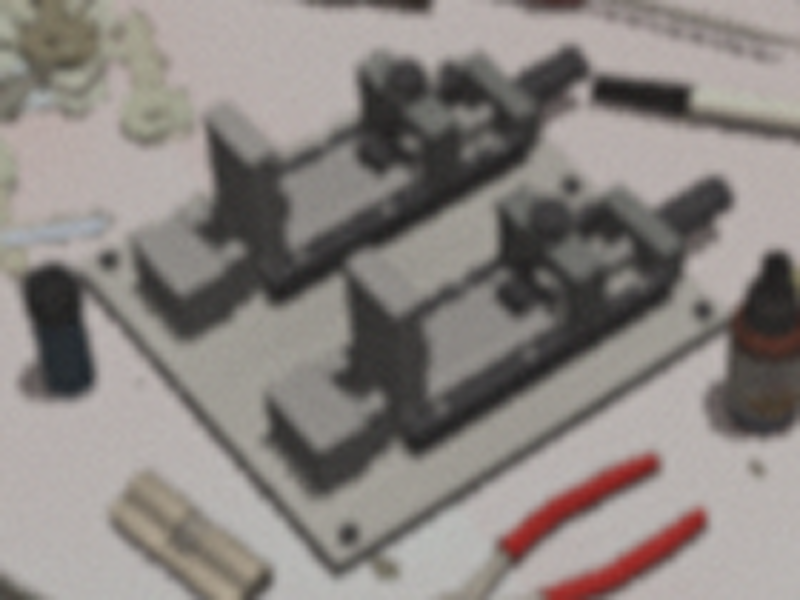

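View pics/side2.png

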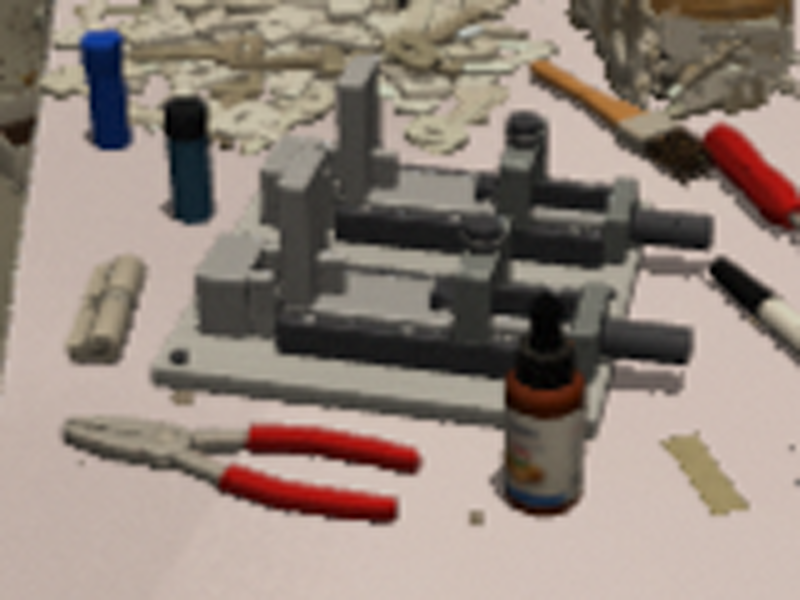

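The near (right) lane's tab top in the scene crop has corners at about (347,262), (368,250), (428,298) and (408,312). The plate's near corners are at about (338,562) and (80,262). In the side crop, the tab top spans (277,172) to (328,143) and the plate's near-right corner is at (152,372). Next I'll fit the jig pose.

```bash
cat > fit.py <<'E'
import cv2,pickle,numpy as np
from scipy.optimize import least_squares
d=pickle.load(open('c.pkl','rb'))
def proj(c,P):
    T=np.linalg.inv(c['extrinsics']);K=np.array([[c['fx'],0,c['cx']],[0,c['fy'],c['cy']],[0,0,1.]])
    return cv2.projectPoints(np.float64(P),cv2.Rodrigues(T[:3,:3])[0],T[:3,3],K,np.array(c['D'],float))[0][:,0]
sc=dict(scene=((160,160),800/140),side=((165,145),5.))
obs=dict(scene=[((-100,-98,12),(338,562)),((-100,98,12),(80,262)),((-45,-32,96),(347,262)),((-31,-32,96),(368,250)),((-31,-68,96),(428,298)),((-45,-68,96),(408,312)),((-45,68,96),(205,115)),((-31,68,96),(228,100)),((-31,32,96),(280,150))],
 side=[((-100,-98,12),(152,372)),((-45,-68,96),(277,172)),((-31,-68,96),(310,180)),((-45,-32,96),(295,140)),((-31,-32,96),(328,143))])
def W(p,P):
    c,s=np.cos(p[2]),np.sin(p[2]);P=np.float64(P)
    return np.c_[p[0]+c*P[:,0]-s*P[:,1],p[1]+s*P[:,0]+c*P[:,1],P[:,2]]
def res(p,full=False):
    r=[]
    for n in obs:
        P,u=zip(*obs[n]);o,k=sc[n]
        u=(np.array(u)+.5)/k-.5+np.array(o); r.append(proj(d[n],W(p,P))-u)
    return r if full else np.vstack(r).ravel()
if __name__=='__main__':
    s=least_squares(res,[650,0,0],loss='soft_l1');print(s.x,np.degrees(s.x[2]))
    for r in res(s.x,True):print(r.round(1))
    print('tabR,tabL,bayR',W(s.x,[(-45,-50,96),(-45,50,96),(-135,-50,0)]).round(1))
    for n in d:
      o,k=sc[n]; print(n,d[n]['extrinsics'][:3,3])
      for Q in ((-135,-50,17),(-135,50,66),(45,-50,78),(45,50,78)): print(Q,((proj(d[n],W(s.x,[Q]))-o+.5)*k).round())
E
python3 fit.py
```

```text
[ 5.48086658e+02 -9.92276827e+00 -3.29990775e-01] -18.907078685740185
[[ 0.2  0.7]
 [-0.4  0.6]
 [-0.7 -0.1]
 [ 0.7 -0.9]
 [-0.3  0.5]
 [-1.9  1.1]
 [-0.4 -0. ]
 [ 0.5 -0.1]
 [ 0.   0. ]]
[[ 0.3 -2.3]
 [ 0.3  1.5]
 [-0.2  0.5]
 [ 1.2  0.2]
 [ 0.6  0.2]]
tabR,tabL,bayR [[489.3 -42.6  96. ]
 [521.7  52.   96. ]
 [404.2 -13.5   0. ]]
scene [ -16.85283814 -458.32941462  892.60250001]
(-135, -50, 17) [[197. 525.]]
(-135, 50, 66) [[ 48. 294.]]
(45, -50, 78) [[553. 212.]]
(45, 50, 78) [[408.  72.]]
side [ 477.70875052 -787.80775961  506.83555616]
(-135, -50, 17) [[118. 287.]]
(-135, 50, 66) [[179. 102.]]
(45, -50, 78) [[488. 215.]]
(45, 50, 78) [[528. 113.]]
```

The fit is good: jig yaw is -18.9° and the right tab front is at (489,-43). The fitted bays also match the cylinder and tube. My plan is to shut the gripper and align its closing line with jig y (turn +0.133 rad). I'll then travel high and lower the fingers in front of the right tab.

>>> play_rows --targets '[[[10,-40,0],0.03,1],[[20,-80,0],0.06,1],[[30,-120,0],0.1,1],[[40,-160,0],0.133,1],[[50,-200,0],0.133,1],[[60,-240,0],0.133,1],[[70,-280,0],0.133,1],[[80,-320,0],0.133,1]]' --newtons 20

```text
time_s: 0.9
tcp_pos: [380.8, 282.6, 404.6]
tcp_rot: [-180.0, -0.0, 161.2]
force: [1.2, -0.1, 1.2]
finger_gap: -0.001
finger_force: 0.0
```

>>> play_rows --targets '[[[10,-40,0],0,1],[[20,-80,0],0,1],[[30,-120,0],0,1],[[40,-160,0],0,1],[[50,-200,0],0,1],[[60,-240,0],0,1],[[70,-280,0],0,1],[[79,-317,0],0,1]]'

```text
time_s: 1.7
tcp_pos: [459.8, -34.6, 404.7]
tcp_rot: [-180.0, 0.0, 161.1]
force: [0.8, -0.4, -0.1]
finger_gap: -0.002
finger_force: 0.0
```

>>> play_rows --targets '[[[0,0,-20],0,1],[[0,0,-40],0,1],[[0,0,-60],0,1],[[0,0,-80],0,1],[[0,0,-100],0,1],[[0,0,-100],0,1],[[0,0,-100],0,1],[[0,0,-100],0,1]]'

```text
time_s: 2.5
tcp_pos: [460.1, -32.7, 305.5]
tcp_rot: [180.0, 0.1, 161.2]
force: [-0.3, 0.6, 0.6]
finger_gap: 0.004
finger_force: 0.0
```

```bash
python3 - <<'E'
from bench import *
import cv2,numpy as np
a=camera('scene')['frame'][130:280,150:300];b=camera('side')['frame'][100:250,160:310]
cv2.imwrite('pics/c3.png',cv2.resize(np.hstack([a,b]),(800,400),interpolation=cv2.INTER_CUBIC))
E
```

```text
(no output)
```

View pics/c3.png

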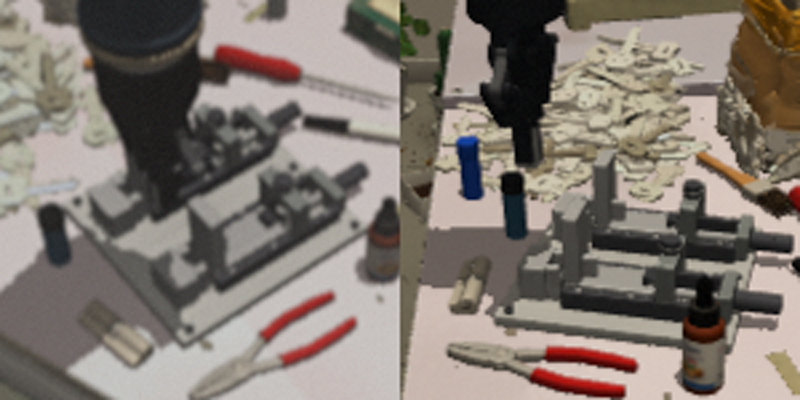

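The fingertip shows at about (165,215) in the left (scene) half and (528,165) in the right (side) half. I'll check that against the projection.

```bash
python3 - <<'E'
from fit import *
for n in d: print(n,proj(d[n],[(460,-32.7,132),(460,-32.7,65)]))
E
```

```text
scene [[211.5524534  206.58033238]
 [213.8368453  225.71955498]]
side [[208.19825478 160.98128731]
 [210.33334729 187.15590148]]
```

The tip is where the kinematics put it. Now lower it, then push in stages along (0.946,-0.324).

>>> play_rows --targets '[[[0,0,-15],0,1],[[0,0,-30],0,1],[[0,0,-45],0,1],[[0,0,-55],0,1],[[0,0,-62],0,1],[[0,0,-67],0,1],[[0,0,-67],0,1],[[0,0,-67],0,1]]'

```text
time_s: 3.4
tcp_pos: [459.9, -32.7, 238.0]
tcp_rot: [180.0, 0.0, 161.2]
force: [-0.1, -0.6, 0.5]
finger_gap: -0.002
finger_force: 0.0
```

>>> play_rows --targets '[[[3.8,-1.3,0],0,1],[[7.6,-2.6,0],0,1],[[11.4,-3.9,0],0,1],[[15.1,-5.2,0],0,1],[[18.9,-6.5,0],0,1],[[22.7,-7.8,0],0,1],[[26.5,-9.1,0],0,1],[[28.4,-9.7,0],0,1]]'

```text
time_s: 4.2
tcp_pos: [487.8, -42.4, 237.5]
tcp_rot: [-180.0, -0.1, 161.2]
force: [-7.0, 2.2, 4.8]
finger_gap: 0.003
finger_force: 3.8
```

In contact at about 7 N. Continue another 27 mm.

>>> play_rows --targets '[[[3.8,-1.3,0],0,1],[[7.6,-2.6,0],0,1],[[11.4,-3.9,0],0,1],[[15.1,-5.2,0],0,1],[[18.9,-6.5,0],0,1],[[22.7,-7.8,0],0,1],[[25.5,-8.7,0],0,1],[[25.5,-8.7,0],0,1]]'

```text
time_s: 5.0
tcp_pos: [513.1, -51.1, 237.3]
tcp_rot: [-180.0, -0.1, 161.2]
force: [-4.9, 1.8, 4.1]
finger_gap: -0.004
finger_force: 2.9
```

```bash
python3 - <<'E'
from bench import *
import cv2,numpy as np
a=camera('scene')['frame'][150:270,160:280];b=camera('side')['frame'][130:250,180:300]
cv2.imwrite('pics/c4.png',cv2.resize(np.hstack([a,b]),(800,400),interpolation=cv2.INTER_CUBIC))
E
```

```text
(no output)
```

View pics/c4.png

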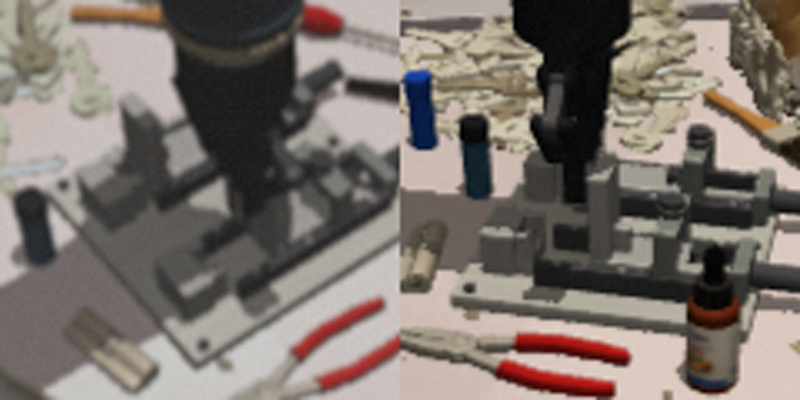

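In the side half the right tab has moved away, its top's near edge at about (588,172) and far edge at about (613,176). The tube and cylinder are unmoved. I'll estimate the travel.

```bash
python3 - <<'E'
from fit import *
p=[548.09,-9.92,-.32999]
for s in (26,30,34,38,42,46):
  print(s,((proj(d['side'],W(p,[(-45+s,-68,96),(-31+s,-68,96)]))-[180,130]+.5)*3.333+[400,0]).round(0).tolist())
E
```

```text
26 [[574.0, 174.0], [595.0, 176.0]]
30 [[580.0, 174.0], [601.0, 176.0]]
34 [[586.0, 175.0], [607.0, 177.0]]
38 [[592.0, 176.0], [613.0, 178.0]]
42 [[598.0, 176.0], [619.0, 178.0]]
46 [[604.0, 177.0], [625.0, 179.0]]
```

Travel is about 37 mm. I'll push 3 mm more for margin, then back away and lift.

>>> play_rows --targets '[[[1.9,-0.6,0],0,1],[[2.8,-1,0],0,1],[[2.8,-1,0],0,1],[[0,0,0],0,1],[[-5.7,1.9,0],0,1],[[-11.4,3.9,0],0,1],[[-17,5.8,0],0,1],[[-22.7,7.8,0],0,1]]'

```text
time_s: 5.9
tcp_pos: [491.2, -43.3, 237.9]
tcp_rot: [180.0, 0.1, 161.2]
force: [0.1, 0.3, 0.1]
finger_gap: 0.004
finger_force: 0.0
```

>>> play_rows --targets '[[[-5.7,1.9,0],0,1],[[-11.4,3.9,0],0,1],[[-17,5.8,0],0,1],[[-20,6.8,0],0,1],[[-20,6.8,20],0,1],[[-20,6.8,50],0,1],[[-20,6.8,80],0,1],[[-20,6.8,110],0,1]]'

```text
time_s: 6.7
tcp_pos: [470.7, -36.5, 348.8]
tcp_rot: [-180.0, -0.0, 161.2]
force: [0.6, 0.6, -0.4]
finger_gap: -0.001
finger_force: 0.0
```

>>> play_rows --targets '[[[0,20,30],0,1],[[0,50,50],0,1],[[0,90,50],0,1],[[0,130,50],0,1],[[0,170,50],0,1],[[0,200,50],0,1],[[0,200,50],0,1],[[0,200,50],0,1]]'

```text
time_s: 7.5
tcp_pos: [470.7, 163.8, 397.5]
tcp_rot: [-180.0, -0.0, 161.3]
force: [-0.1, -0.5, 0.2]
finger_gap: -0.004
finger_force: 0.0
```

```bash
python3 - <<'E'
from bench import *
import cv2,numpy as np
a=camera('scene')['frame'][150:270,160:280];b=camera('side')['frame'][130:250,180:300]
cv2.imwrite('pics/c5.png',cv2.resize(np.hstack([a,b]),(800,400),interpolation=cv2.INTER_CUBIC))
E
```

```text
(no output)
```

View pics/c5.png

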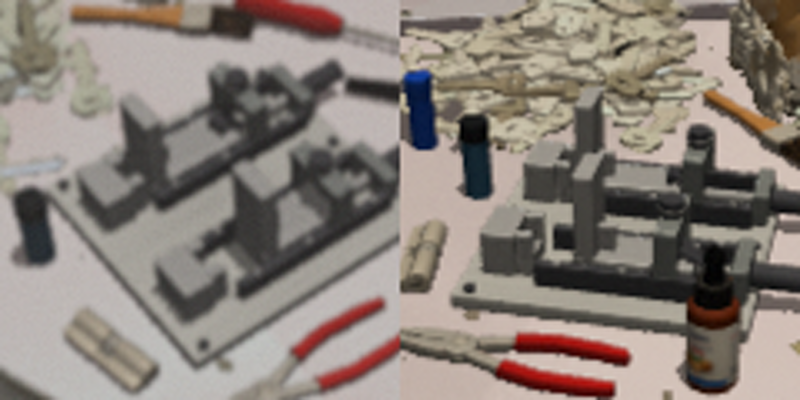

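The right tab now rests with its near edge at about (575,172) and far edge at about (600,176), which matches 26 mm of travel, half open. The left slide is closed and the cylinder, tube, bottle and pliers haven't moved.

```bash
python3 -c "
from bench import *
print(job_done())"
```

```text
the job is handed in; nothing more can be done
None
```

The right lane, where the cylinder waits, is ready: its slide was pushed about 40 mm and sprang back to rest half open at about 26 mm; the left slide is still closed, nothing loose moved, and the job was handed in at about 7.5 s.

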